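# Load and lock the capsule coffee machine

### The arm

A 6-joint arm with a two-finger parallel gripper is mounted at the origin on a cart in front of the work surface, level with it; the furniture and walls round the work are solid. World frame = base frame: x ahead of the robot, y to its left, z up, the work surface at z = 0. Lengths are in m, angles in rad, forces in N, time in s.
With the tool pointing down it reaches from about 0.25 to 0.775 m from the base axis. Payload 4 kg.
Tool frame: the origin (TCP) lies at the centre of the arm's flange, where the gripper is bolted on; the fingertips stand 199 mm ahead of it and the grasp point (between the pads) lies 180 mm ahead of it (robot.tcp_to_tips is the distance from the TCP to the fingertips, in m); z points along the fingers, y is the line along which they close (so a half turn about z gives the same grasp; the last joint's range is limited). The gripper opens to 94 mm and grips with 3 to 60 N. Pads are 16 mm wide; open, the fingers measure 119 mm over their backs; the gripper's body (75 mm by 177 mm) begins 78 mm behind the grasp point.
Start: joints at [-1.382, 0.087, 1.371, -0, 1.684, -0.103], TCP at [0.158, -0.527, 0.405] pointing down, gripper open.
Joint ranges: [-3.1, 3.1], [-0.76, 2.03], [0.27, 2.55], [-1.08, 4.22], [0.17, 2.65], [-2.57, 2.57]. Speed limits (rad/s): [2.79, 2.79, 3.14, 3.14, 3.14, 3.14].

### API

Orientations are given as [roll, pitch, yaw] about the fixed x, y, z axes, in that order (R = Rz(yaw) Ry(pitch) Rx(roll)).
In Python, from bench import telemetry, snapshot, ticket, robot gives the robot as it stands.
- The arm moves only by the tool apply_moves, never from a script. Its argument "moves" is a list that holds one entry, the list of rows, each a list of 5 numbers: the shift along the tool's x, y, z in units of 50 mm (1.0 is 50 mm), then the turn about the tool's z in units of 10 degrees (1.0 is 10 degrees), then the closure, from 0 (fully open) to 1 (shut). A call has 1 to 10 rows; each row is the pose to reach, as a shift and turn from the pose commanded when the call began, along the tool's axes at that moment; what a row does not reach only later rows make up. A row lasts 1/8 s, in which the tool goes at most 62.5 mm and 10.7 degrees, less where a joint would pass 70% of its speed; a pose out of reach is approached as far as the arm can. A call with a gripper value outside its range is refused whole. The fingers move at their own pace and stop on an object; the grip force is fixed at half the most. Time passes only in rows, so rows that repeat a pose let the fingers close. It gives the time, the measured TCP pose, the force, the opening and the grip force at its end, in the units of the state.
- telemetry.get_obs(): the state, without advancing time (a new reading comes with each control period).
- snapshot(name): name is "scene" or "top"; returns a dict with "image" (420x560x3 uint8, red, green, blue), "fovy" (degrees; the focal length in pixels is half the picture's height over the tangent of half this angle, whatever the lens; pixels are square), "cx", "cy" (the principal point, pixels), "D" ([k1, k2, p1, p2, k3] as OpenCV has them; the pictures are not rectified), "R" (3x3) and "t" (3): a world point X has camera coordinates R X + t. Camera axes: x right, y down, z forward; pixel columns grow to the right and rows downward; lengths in m; the calibration is good to about 2 mm. A picture is of the moment at which its call begins. There is no depth.
- ticket.close_job(): hands the job in; it is judged then, once.
The state is a dict: "time": time; "joint_positions": joint angles; "qvel": joint speeds; "joint_torque": joint torques, N m; "tool_pos": TCP position; "ee_rot": TCP orientation; "wrist_force": force on the tool from outside, world axes, zero at the start; "wrist_torque": the same for the moment, N m; "width": finger opening in m; "finger_force": force on a finger pad.
Only numpy, scipy, OpenCV 4.12 (cv2) and the standard library are available. Lean on these libraries where they do the work, as an engineer would, in place of code of your own. Each camera call takes 0.05 s, during which the arm holds its last target. There are 200 camera calls.

### The job

Get the capsule coffee machine ready to brew, touching it with the fingertips only: first push the pulled-out tray with its capsule all the way home into the machine, then push the lever on top over its centre, towards the tray side, so that it snaps down into its closed position. Do not pick anything up: the capsule stays lying in its tray, and the mug and the spare capsules standing beside the machine stay where they are.

Things in the scene. Friction and masses are not known exactly. Their poses are not given: they have to be found in the camera images.
- machine: Grey capsule coffee machine, fixed at a new place and yaw each time; origin on the worktop under its middle. Own axes: -x = side where the tray sticks out, +y = side with spout and drip tray (to y +103 mm; towards the robot), -y = side with milky water tank (x -18..62, y to -102, 131 mm high), z up. Plinth 150 x 118 mm; brew head x -60..70, y -55..55, flat top 157 mm above the worktop.
- tray_front (a point): Centre of the outer face of the tray's flat front panel, 86 mm wide (machine y) and 46 mm high, 85 mm above the worktop; the face looks to the machine's -x. Pulled out, it lies at machine x -128 mm (up to 10 mm further in at the start); home, at x -73 mm. The point moves with the tray.
- tray (a joint): Travel of the capsule tray into the machine, m: 0 = fully pulled out, 0.055 = home against its stop (starts at 0 to 0.01). It slides along the machine's +x with about 1.5 N of friction and a little damping, and stays where it is left.
- tray_well (a point): Middle of the floor of the tray's capsule well, 46 mm behind the panel's outer face and 77 mm above the worktop; it moves with the tray. The well is 68 x 64 mm inside with walls 17 mm high.
- lever_bar (a point): Centre of the lever's black round cross bar, 14 mm thick, 120 mm long along the machine's y, on two flat steel arms outside the brew head, 90 mm from the pivot axis. Open: machine x +43 mm, 203 mm above the worktop; upright: x -15, 224 mm; closed: x -96, 172 mm. Moves with the lever.
- lever_pivot (a point): Middle of the lever's pivot axis, at machine x -15 mm, 134 mm above the worktop; the axis runs along the machine's y. Fixed to the machine.
- lever (a joint): Lever angle, rad: 0 = open, at its stop, leaning 0.70 away from the tray side; 0.70 = upright, the spring's centre; 1.83 = closed, at its stop, leaning 1.13 to the tray side. The over-centre spring drives it from the centre to the stop on its side: 5 N at the bar resists at the open stop, none at the centre; past it the lever snaps shut by itself and is held with 5 N.
- capsule_in_tray: The coffee capsule lying loose in the tray's well, 53 mm across and 33 mm high, wide foil side up; origin at the centre of its underside, on the well's floor.
- spare_capsule_1: Spare coffee capsule, green body, 53 mm across, 33 mm high, standing on the worktop to the right of the machine; origin at the centre of its underside. Not to be moved.
- spare_capsule_2: Spare coffee capsule, brown body, 53 mm across, 33 mm high, standing on the worktop to the right of the machine, the rightmost of the two; origin at the centre of its underside. Not to be moved.
- mug: Dotted mug, 82 x 114 mm with handle, 91 mm high, the nearest mug to the left of the machine; origin at the centre of its underside. Not to be moved.
There are look-alikes about, which are no part of the job. Leave any orange or pink look-alike of the capsule_in_tray alone.

How it is judged:
By the outcome, as a careful person would: the job done as asked, in the order asked, and still so for the second after the job is handed in, with the robot touching nothing.
It also fails if it takes over 43 s, if anything falls off the work surface, if the arm or the gripper's body presses on something with over 40 N, if the wrist force passes 120 N, or if a joint passes its speed limit or range.

## Working session

There is one attempt and no reset: what is moved stays moved. The work goes in short steps, Python scripts to look and compute and a tool call to move; the robot and the scene stay as the last step left them, time stands still between calls to the robot, and variables do not carry over. Pictures are saved under pics/ and viewed, at most 10 in all, crops included, and the job is handed in when it is done.

Besides the shell and the picture viewer there is one more tool, called after "Request:" as a command line: name --argument value ..., lists and objects as JSON in quotes. apply_moves: Moves the arm, as the interface text tells. Its arguments: {"type":"object","properties":{"moves":{"type":"array","items":{"type":"array","items":{"type":"array","items":{"type":"number"}}}}},"required":["moves"]}

```bash
mkdir -p pics; ls
python3 - <<'E'
from bench import telemetry, snapshot, robot
import cv2, pickle
o=telemetry.get_obs(); print({k:o[k] for k in('time','tool_pos','ee_rot','width')})
for n in('scene','top'):
    s=snapshot(n); pickle.dump(s,open(n+'.pkl','wb')); cv2.imwrite(f'pics/{n}0.png',s['image'][:,:,::-1]); print(n,s['fovy'],s['cx'],s['cy'],s['D'],s['R'],s['t'])
E
```

```text
pics
{'time': 0.0, 'tool_pos': array([ 0.15819309, -0.52665384,  0.40349848]), 'ee_rot': array([-3.13936446e+00, -2.44328726e-04,  2.91773098e-01]), 'width': 0.093498802734505}
scene 47.31375531206453 279.4154466021233 215.97811982012584 [-0.0052523  0.         0.         0.         0.       ] [[ 0.53795519 -0.84281949  0.01610959]
 [-0.5811204  -0.3846261  -0.71719024]
 [ 0.61065808  0.3764546  -0.69669121]] [-0.17081554  0.50932247  1.05098779]
top 48.24606352271343 280.30699928764443 211.65594474821108 [0.00822244 0.         0.         0.         0.        ] [[-0.00463892 -0.99998139 -0.00396328]
 [-0.99810671  0.00487322 -0.06131272]
 [ 0.06133089  0.00367135 -0.99811074]] [0.18421629 0.561533   1.41091673]
```

View pics/scene0.png

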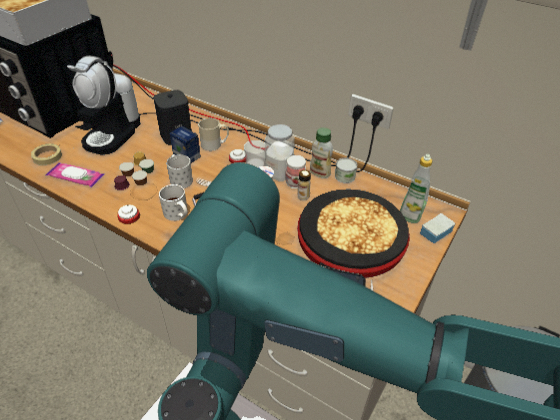

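View pics/top0.png

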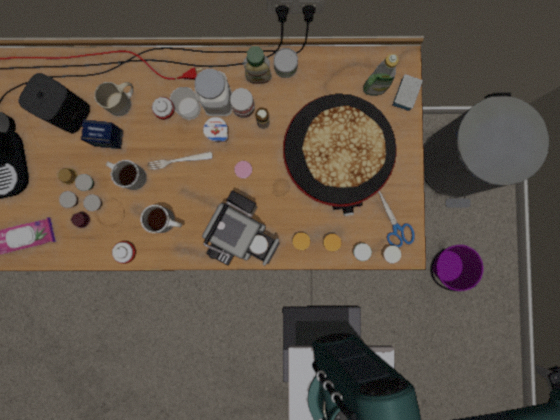

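Run:
```python
import cv2,pickle
s=pickle.load(open('top.pkl','rb'))
c=s['image'][180:280,180:310,::-1]
c=cv2.convertScaleAbs(c,alpha=1.5)
cv2.imwrite('pics/crop0.png',cv2.resize(c,None,fx=6,fy=6,interpolation=cv2.INTER_CUBIC))
```

```text
(no output)
```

View pics/crop0.png

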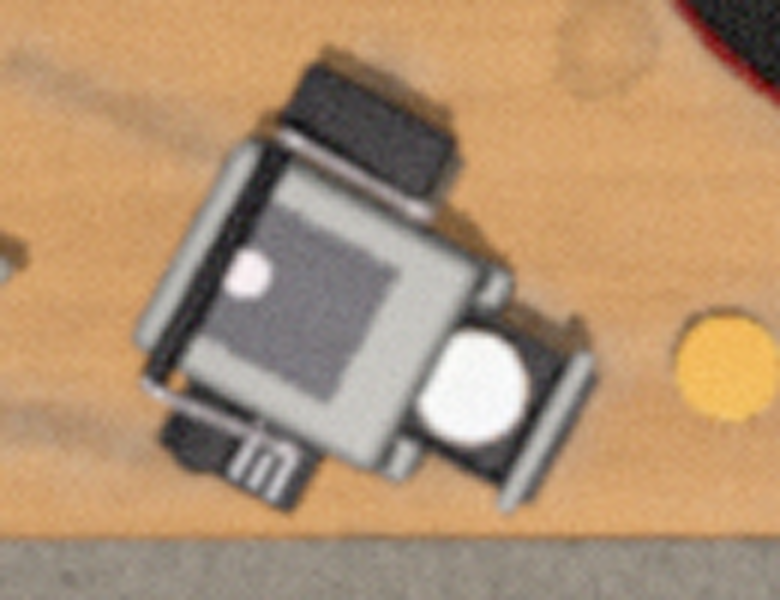

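```bash
cat > h.py <<'E'
import cv2,pickle,numpy as np
def ray(s,px,z):
    f=210/np.tan(np.radians(s['fovy']/2)); K=np.array([[f,0,s['cx']],[0,f,s['cy']],[0,0,1.]])
    p=cv2.undistortPoints(np.array(px,float).reshape(-1,1,2),K,np.array(s['D'])).reshape(-1,2)
    R,t=np.array(s['R']),np.array(s['t']); C=-R.T@t; d=np.c_[p,np.ones(len(p))]@R
    return C+d*((z-C[2])/d[:,2])[:,None]
E
python3 - <<'E'
from h import *
s=pickle.load(open('top.pkl','rb'))
g=lambda l,z: ray(s,np.array(l)/6.+180-0.42,z)[:,:2]
ba=g([(270,150),(162,372)],.203); print('bar',ba,ba.mean(0),np.linalg.norm(ba[0]-ba[1]))
h=g([(248,140),(140,335),(375,470),(487,270)],.157); print('head',h,h.mean(0))
pn=g([(592,355),(512,508)],.108); print('panel',pn,pn.mean(0))
c=g([(472,387)],.110)[0]; print('caps',c)
d=ba[1]-ba[0];e=pn[1]-pn[0];u=h[1]-h[0];v=h[2]-h[3];w=h[0]-h[3]; w2=h[1]-h[2]
for k in(d,e,u,v): print('ang y',np.degrees(np.arctan2(k[1],k[0])))
for k in(w,w2): print('ang x',np.degrees(np.arctan2(k[1],k[0])))
E
```

```text
bar [[0.57054397 0.32864035]
 [0.4727922  0.37591867]] [0.52166809 0.35227951] 0.1085847552454332
head [[0.578745   0.34439679]
 [0.48963401 0.39346059]
 [0.4277219  0.28606267]
 [0.51856854 0.23486809]] [0.50366736 0.31469703]
panel [[0.47971654 0.1874237 ]
 [0.40776375 0.22551961]] [0.44374014 0.20647166]
caps [0.46486972 0.24421496]
ang y 154.18894280176133
ang y 152.10070669088276
ang y 151.1631648175237
ang y 150.59754254112823
ang x 61.21504703789658
ang x 60.03767039828794
```

Request:
apply_moves --moves '[[[1.2, -1.5, 0, -0.6, 1], [2.3, -3, 0, -1.2, 1], [3.4, -4.4, 0, -1.7, 1], [4.5, -5.8, 0, -2.2, 1], [5.6, -7.2, 0, -2.7, 1], [6.6, -8.5, 0, -3.2, 1], [7.5, -9.7, 0, -3.7, 1], [8.3, -10.8, 0, -4.1, 1], [9.2, -11.9, 0, -4.5, 1], [9.2, -11.9, 0, -4.5, 1]]]'

```text
time: 1.35
tool_pos: [0.382, 0.059, 0.4045]
ee_rot: [3.141, 0.0, 1.078]
wrist_force: [0.7, -0.7, -0.5]
width: 0.0008
finger_force: 0.0
```

Request:
apply_moves --moves '[[[1.2, -0.15, 0, 0, 1], [2.2, -0.3, 0, 0, 1], [2.2, -0.3, 0, 0, 1], [2.2, -0.3, 0, 0, 1]]]'

```text
time: 1.85
tool_pos: [0.4207, 0.1604, 0.4041]
ee_rot: [-3.141, 0.002, 1.077]
wrist_force: [0.2, -0.7, 0.3]
width: 0.0003
finger_force: 0.0
```

Run:
```python
from bench import telemetry, snapshot
import cv2, pickle,numpy as np
o=telemetry.get_obs(); print({k:o[k] for k in('time','tool_pos','ee_rot','width')})
a=[]
for n,(r0,r1,c0,c1) in (('scene',(100,280,60,300)),('top',(170,280,180,320))):
    s=snapshot(n); pickle.dump(s,open(n+'1.pkl','wb'))
    a.append(cv2.resize(cv2.convertScaleAbs(s['image'][r0:r1,c0:c1,::-1],alpha=1.3),(390,300),interpolation=cv2.INTER_CUBIC))
cv2.imwrite('pics/c1.png',np.hstack(a))
```

```text
{'time': 1.85, 'tool_pos': array([0.42073417, 0.16041473, 0.40412087]), 'ee_rot': array([-3.14093804e+00,  1.59084160e-03,  1.07739606e+00]), 'width': 0.0002580587006987139}
```

View pics/c1.png

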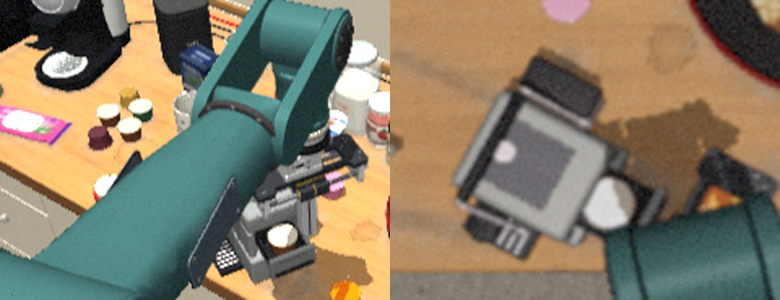

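Request:
apply_moves --moves '[[[0, 0, 1, 0, 1], [0, 0, 2, 0, 1], [0, 0, 2.5, 0, 1], [0.3, 0, 2.5, 0, 1], [0.6, 0, 2.5, 0, 1], [0.75, 0, 2.5, 0, 1], [0.9, 0, 2.5, 0, 1], [1.05, 0, 2.5, 0, 1], [1.2, 0, 2.5, 0, 1], [1.2, 0, 2.5, 0, 1]]]'

```text
time: 3.2
tool_pos: [0.4495, 0.2142, 0.2795]
ee_rot: [-3.141, -0.001, 1.078]
wrist_force: [-0.4, -0.7, 0.1]
width: 0.0003
finger_force: 0.0
```

Request:
apply_moves --moves '[[[0.1, 0, 0, 0, 1], [0.2, 0, 0, 0, 1], [0.3, 0, 0, 0, 1], [0.4, 0, 0, 0, 1]]]'

```text
time: 3.7
tool_pos: [0.4589, 0.2314, 0.2794]
ee_rot: [-3.141, 0.001, 1.077]
wrist_force: [-1.3, -2.1, -0.1]
width: 0.0002
finger_force: 0.9
```

Request:
apply_moves --moves '[[[0.06, 0, 0, 0, 1], [0.12, 0, 0, 0, 1], [0.16, 0, 0, 0, 1]]]'

```text
time: 4.08
tool_pos: [0.4627, 0.2384, 0.2794]
ee_rot: [-3.141, 0.0, 1.077]
wrist_force: [-1.2, -1.2, -0.9]
width: 0.0003
finger_force: 0.8
```

Request:
apply_moves --moves '[[[0.04, 0, 0, 0, 1], [0.08, 0, 0, 0, 1], [0.08, 0, 0, 0, 1]]]'

```text
time: 4.45
tool_pos: [0.4639, 0.2406, 0.2794]
ee_rot: [-3.141, 0.006, 1.077]
wrist_force: [-4.3, -7.7, 1.4]
width: 0.0003
finger_force: 4.1
```

Request:
apply_moves --moves '[[[0.04, 0, 0, 0, 1], [0.08, 0, 0, 0, 1], [0.08, 0, 0, 0, 1]]]'

```text
time: 4.82
tool_pos: [0.4649, 0.2421, 0.2795]
ee_rot: [-3.14, 0.015, 1.076]
wrist_force: [-9.7, -16.5, 8.0]
width: 0.0005
finger_force: 9.3
```

Request:
apply_moves --moves '[[[-0.3, 0, 0, 0, 1], [-0.6, 0, 0, 0, 1], [-0.6, 0, -1.2, 0, 1], [-0.6, 0, -2.4, 0, 1], [-0.6, 0, -3.6, 0, 1], [-0.6, 0, -3.6, 0, 1], [-0.6, 0, -3.6, 0, 1]]]'

```text
time: 5.7
tool_pos: [0.452, 0.2187, 0.4594]
ee_rot: [3.141, -0.001, 1.077]
wrist_force: [0.0, -0.9, -1.2]
width: 0.0004
finger_force: 0.0
```

Request:
apply_moves --moves '[[[1, 0, 0, 0, 1], [2, 0, 0, 0, 1], [3, 0, 0, 0, 1], [3.8, 0, 0, 0, 1], [3.8, 0, 0, 0, 1], [3.8, 0, 0, 0, 1]]]'

```text
time: 6.45
tool_pos: [0.5422, 0.3858, 0.4575]
ee_rot: [-3.14, 0.004, 1.077]
wrist_force: [-0.1, 0.0, 0.5]
width: 0.0004
finger_force: 0.0
```

Run:
```python
from bench import telemetry, snapshot
import cv2, pickle,numpy as np
o=telemetry.get_obs(); print({k:o[k] for k in('time','tool_pos','ee_rot','width','wrist_force')})
a=[]
for n,(r0,r1,c0,c1) in (('scene',(120,270,130,330)),('top',(170,280,160,307))):
    s=snapshot(n); pickle.dump(s,open(n+'2.pkl','wb'))
    a.append(cv2.resize(cv2.convertScaleAbs(s['image'][r0:r1,c0:c1,::-1],alpha=1.3),(400,300),interpolation=cv2.INTER_CUBIC))
cv2.imwrite('pics/c2.png',np.hstack(a))
```

```text
{'time': 6.45, 'tool_pos': array([0.54221041, 0.38584183, 0.45753049]), 'ee_rot': array([-3.13983363,  0.00361713,  1.07710875]), 'width': 0.0003724630607119018, 'wrist_force': array([-0.05813207,  0.01915298,  0.46847106])}
```

View pics/c2.png

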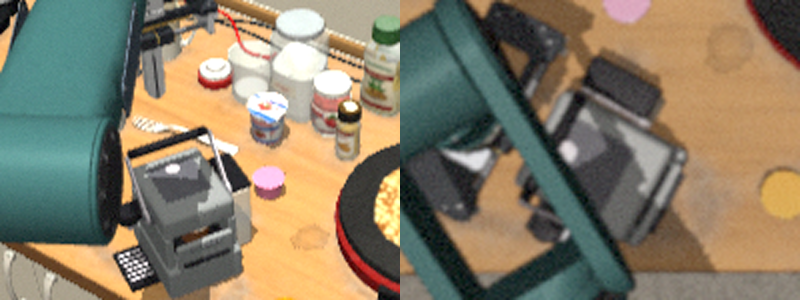

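Request:
apply_moves --moves '[[[0, 0, 0.8, 0, 1], [0, 0, 1.35, 0, 1], [-0.2, 0, 1.35, 0, 1], [-0.4, 0, 1.35, 0, 1], [-0.6, 0, 1.35, 0, 1], [-0.8, 0, 1.35, 0, 1], [-1.0, 0, 1.35, 0, 1], [-1.2, 0, 1.35, 0, 1]]]'

```text
time: 7.55
tool_pos: [0.5141, 0.3345, 0.3998]
ee_rot: [3.134, -0.018, 1.079]
wrist_force: [2.8, 5.1, 3.8]
width: 0.0006
finger_force: 2.9
```

Request:
apply_moves --moves '[[[-0.2, 0, 0, 0, 1], [-0.4, 0, 0, 0, 1], [-0.6, 0, 0, 0, 1], [-0.8, 0, 0, 0, 1], [-1.0, 0, 0, 0, 1], [-1.0, 0, 0, 0, 1]]]'

```text
time: 8.3
tool_pos: [0.4899, 0.2886, 0.3919]
ee_rot: [-3.141, 0.001, 1.076]
wrist_force: [0.4, 0.0, -0.2]
width: 0.0003
finger_force: 0.0
```

Request:
apply_moves --moves '[[[0.5, 0, -0.3, 0, 1], [1.2, 0, -1.2, 0, 1], [2, 0, -2, 0, 1], [3, 0, -2, 0, 1], [3, 0, -2, 0, 1], [3, 0, -2, 0, 1], [3, 0, -2, 0, 1]]]'

```text
time: 9.18
tool_pos: [0.5606, 0.4204, 0.4932]
ee_rot: [3.141, -0.001, 1.076]
wrist_force: [-0.0, -0.7, 0.3]
width: 0.0005
finger_force: 0.0
```

Run:
```python
from bench import telemetry, snapshot
import cv2, pickle,numpy as np
o=telemetry.get_obs(); print({k:o[k] for k in('time','tool_pos','wrist_force')})
a=[]
for n,(r0,r1,c0,c1) in (('scene',(120,270,130,330)),('top',(170,280,160,307))):
    s=snapshot(n)
    a.append(cv2.resize(cv2.convertScaleAbs(s['image'][r0:r1,c0:c1,::-1],alpha=1.5),(400,300),interpolation=cv2.INTER_CUBIC))
cv2.imwrite('pics/c3.png',np.hstack(a))
```

```text
{'time': 9.175, 'tool_pos': array([0.56062181, 0.42038956, 0.49323944]), 'wrist_force': array([-0.01231489, -0.6786891 ,  0.25347594])}
```

View pics/c3.png

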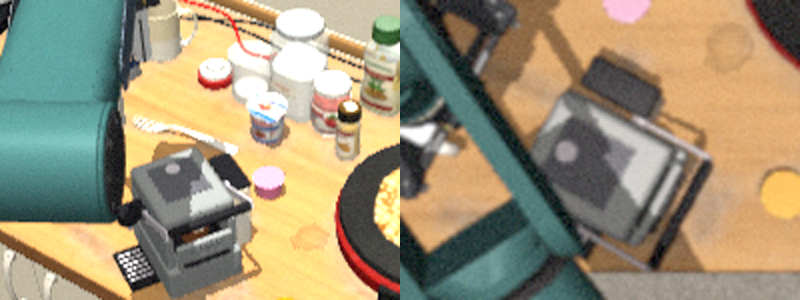

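Run:
```python
from bench import snapshot
from h import *
s=pickle.load(open('scene2.pkl','rb'))
f=210/np.tan(np.radians(s['fovy']/2)); K=np.array([[f,0,s['cx']],[0,f,s['cy']],[0,0,1.]])
M=lambda x,y,z:[.501+x*.475-y*.88,.311+x*.88+y*.475,z]
P=np.array([M(-.073,y,z) for y,z in((-.043,.062),(-.043,.108),(.043,.108),(.043,.062))])
p=cv2.projectPoints(P,cv2.Rodrigues(np.array(s['R']))[0],np.array(s['t'],float),K,np.array(s['D']))[0].reshape(-1,2)
c=cv2.convertScaleAbs(s['image'][175:275,180:280,::-1],alpha=1.8); c=cv2.resize(c,None,fx=6,fy=6,interpolation=cv2.INTER_CUBIC)
for q in p: cv2.circle(c,tuple(int(v) for v in (q-[180,175]+.5)*6),4,(0,0,255),1)
cv2.imwrite('pics/c4.png',c)
```

```text
(no output)
```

View pics/c4.png

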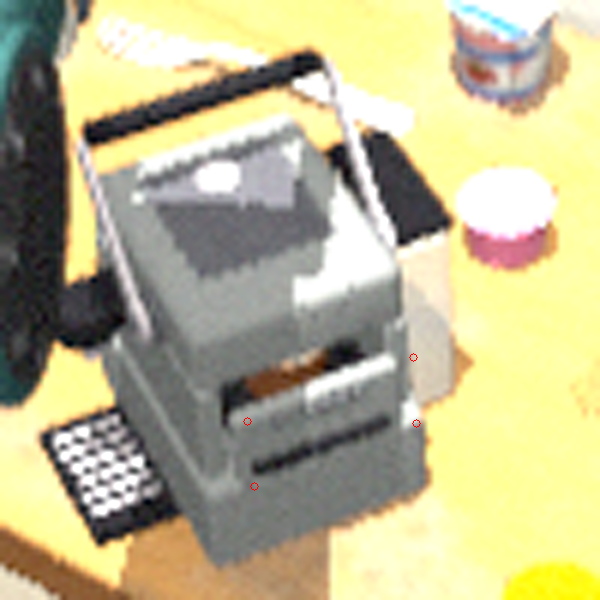

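```bash
python3 -c "
from bench import ticket
print(ticket.close_job())"
```

```text
the job is handed in; nothing more can be done
None
```

The tray is pushed in until it hit its stop, and the lever then snapped over to the tray side into its closed position. The job was handed in at about 9 s of robot time with the arm clear. The final picture shows the lever closed, and the arm never went near the mug or the spare capsules.

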